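# Screw the lid onto the leaning tea jar

## Task

Close the white tea jar that leans in its display cradle: set its blue screw lid squarely on the slanting mouth, turn it back (anticlockwise, looking at the lid's top) until it drops level into the thread starts, then screw it clockwise until it is tight at the end of its thread, and let go. Leave the other things on the counter where they are.

Things in the scene. Friction and masses are not known exactly. Their poses are not given: they have to be found in the camera images.
- lid: Blue screw lid lying top up on the counter, 99 mm across, 70 mm tall with its grip, 130 to 210 g. Origin: centre of the skirt's lower edge; z points out of the lid's top. Skirt inside diameter 89 mm; the top face lies 32 mm above the origin.
- lid_grip (a point): Grip point of the lid's yellow bar, on the lid's axis 56 mm above the lid's origin, axes as the lid's. The bar runs along x: 64 mm long, 22 mm wide across y, from 32 to 70 mm above the lid's origin. Grip it across its width, fingertips just above the top face.
- lid_lugs (a point): On the lid's axis, 9 mm above the lid's origin, in the middle height of four round lugs 6 mm thick inside the skirt, at +x, +y, -x and -y, which reach inward to 37 mm from the axis. Axes as the lid's.
- mouth (a point): Centre of the white jar's mouth plane, 196 mm above the counter. The jar leans 30 degrees towards the robot's side in a dark fixed cradle; z points out along the jar's axis. Brass thread 84 mm across: four segments with flat tops in this plane and four gaps 19 degrees wide, 90 degrees apart, that let the lugs in. How the gaps are turned about z varies and is not shown. A rim stands 5 mm proud.
- rest_plane (a point): 6 mm below the mouth plane on the jar's axis, axes as the mouth's: where the lid's origin lies when the lugs rest on the segments' tops. Each segment's clockwise end bears a tooth 5 mm high, which stops clockwise turning here (a lid set on the teeth lies 5 mm higher). The jar itself turns in its cradle only above about 2 N m.
- caught_plane (a point): 17 mm below the mouth plane, axes as the mouth's: where the lid's origin lies once its lugs have dropped through the gaps. From resting on the segments, turning anticlockwise by under 90 degrees brings the lugs over the gaps, where the next teeth stop them; pushed lightly along the axis the lid then drops these 11 mm.
- tight_plane (a point): 22 mm below the mouth plane, axes as the mouth's: where the lid's origin lies at the hard stop, fully tight. From caught, clockwise turning by 55 to 70 degrees runs the lugs under the segments, first about 10 degrees level, then down a groove that sinks 5 mm in 52 degrees. The lid stays where it is turned to.
- tea_tin: Bystander: green closed tin with a pale label, 60 mm across, 85 mm tall. Origin: centre of its underside.
- mug: Bystander: white mug, 80 mm across, 90 mm tall, with one side handle. Origin: centre of its underside.
- honey_jar: Bystander: amber jar with its own cap, 60 mm across, 75 mm tall. Origin: centre of its underside.
- bowl: Bystander: blue bowl, 120 mm across, 50 mm tall. Origin: centre of its underside.
- spoon: Bystander: spoon with a wooden handle lying flat, 150 mm long. Origin: on its axis line, at its underside.
- sachet_box: Bystander: open cardboard box, 100 x 70 x 50 mm. Origin: centre of its underside.
Not all that is in view belongs to the job. Leave any orange or purple look-alike of the lid alone.

How it is judged:
On the way:
1. the lid has dropped level into the thread starts (its origin at least 14.5 mm below the mouth plane, within 4 mm of the jar's axis, within 5 degrees of square) (z of lid in the frame of mouth between -0.03 and -0.0145 m and angle between the z axis of lid and the z axis of mouth, either way round below 0.09 rad and x of lid in the frame of mouth between -0.004 and 0.004 m and y of lid in the frame of mouth between -0.004 and 0.004 m), for 0.2 s.
At the end, for the whole second after the job is handed in: The lid is on the jar, screwed down so that its origin lies at least 20.5 mm below the mouth plane (22 mm at the stop), within 4 mm of the jar's axis in x and y and within 3 degrees of square, top outward, released and at rest (z of lid in the frame of mouth between -0.03 and -0.0205 m and angle between the z axis of lid and the z axis of mouth, either way round below 0.05 rad and linear speed of lid below 0.01 m/s and angular speed of lid below 0.05 rad/s and x of lid in the frame of mouth between -0.004 and 0.004 m and y of lid in the frame of mouth between -0.004 and 0.004 m and angle between lid's own z axis and vertical below 0.9 rad); the robot touches nothing.
It fails at once if any of the six bystanders is moved more than 20 mm (distance of any of tea_tin, mug, honey_jar, bowl, spoon, sachet_box from where it was at the start of the episode above 0.02 m).
It also fails if it takes over 70 s, if anything falls off the work surface, if the arm or the gripper's body presses on something with over 40 N, if the wrist force passes 120 N, or if a joint passes its speed limit or range.

## Robot

A 6-joint arm with a two-finger parallel gripper is mounted at the origin on the work surface. World frame = base frame: x ahead of the robot, y to its left, z up, the work surface at z = 0. Lengths are in m, angles in rad, forces in N, time in s.
With the tool pointing down it reaches from about 0.325 to 0.925 m from the base axis. Payload 3.1 kg.
Tool frame: the origin (TCP) lies at the very end of the fingers, on their centre line; the grasp point (between the pads) lies 19 mm behind it; x points along the fingers, z is the direction in which the jaws open and shut, and the axes are right-handed (so a half turn about x gives the same grasp; the last joint's range is limited). The gripper opens to 85 mm and grips with 20 to 120 N. Pads are 22 mm wide; open, the fingers measure 114 mm over their backs; the gripper's body (76 mm by 85 mm) begins 54 mm behind the grasp point. The pads swing forward as they close: fully open they stand 13 mm farther back than shut.
Start: joints at [-1.235, 0.217, 1.613, -0, 1.311, -0.112], TCP at [0.271, -0.563, 0.231] pointing down, gripper open.
Joint ranges: [-2.75, 2.75], [-0.78, 2.1], [0.31, 2.55], [-1.13, 4.27], [0.13, 2.63], [-2.58, 2.58]. Speed limits (rad/s): [2.79, 2.79, 3.14, 3.14, 3.14, 3.14].

## Interface

Orientations are given as a unit quaternion [w, x, y, z].
In Python, from plant import status, viewer, workorder gives the robot as it stands.
- The arm moves only by the tool play_rows, never from a script. Its argument "series" is a list that holds one entry, the list of rows, each a list of 5 numbers: the closure in counts, from 0 (fully open) to 255 (shut), then the shift along the tool's x, y, z in m, then the turn about the tool's x in rad. In form: [[[fingers, x, y, z, twist], ...]]. A call has exactly 5 rows; each row is the pose to reach, as a shift and turn from the pose commanded when the call began, along the tool's axes at that moment; what a row does not reach only later rows make up. A row lasts 1/10 s, in which the tool goes at most 50 mm and 8.59 degrees, less where a joint would pass 70% of its speed; a pose out of reach is approached as far as the arm can. A call with a gripper value outside its range is refused whole. The fingers move at their own pace and stop on an object; the grip force is fixed at half the most. Time passes only in rows, so rows that repeat a pose let the fingers close, or fill a call up. It gives the time, the measured TCP pose, the force and the opening at its end, in the units of the state.
- status.sense(): the state, without advancing time (a new reading comes with each control period).
- viewer.capture(name): name is "scene" or "side" or "wrist"; returns a dict with "image" (480x640x3 uint8, red, green, blue), "z_map" (480x640 float32, m along the optical axis (not along the pixel's ray), 0 where there is no reading), "K" (3x3 intrinsics, pixels), "R" (3x3) and "t" (3): a world point X has camera coordinates R X + t. Camera axes: x right, y down, z forward; pixel columns grow to the right and rows downward; lengths in m; the calibration is good to about 2 mm. A picture is of the moment at which its call begins.
- workorder.finish_job(): hands the job in, once; it reports no verdict.
The state is a dict: "clock": time; "joints": joint angles; "joint_velocities": joint speeds; "joint_efforts": joint torques, N m; "tool_pos": TCP position; "tool_rot": TCP orientation; "ft_force": force on the tool from outside, world axes, zero at the start; "ft_torque": the same for the moment, N m; "width": finger opening in m.
Only numpy, scipy, OpenCV 4.12 (cv2) and the standard library are available. Lean on these libraries where they do the work, as an engineer would, in place of code of your own. Each camera call takes 0.05 s, during which the arm holds its last target. There are 200 camera calls.

## Working session

There is one attempt and no reset: what is moved stays moved. The work goes in short steps, Python scripts to look and compute and a tool call to move; the robot and the scene stay as the last step left them, time stands still between calls to the robot, and variables do not carry over. Pictures are saved under pics/ and viewed, about 8 in all and at most 12, crops included, and the job is handed in when it is done.

Besides the shell and the picture viewer there is one more tool, called as name(argument=value, ...), one argument or row to a line, values as JSON. play_rows: Moves the arm, as the interface text tells. Its arguments: {"type":"object","properties":{"series":{"type":"array"}},"required":["series"]}

```bash
ls; mkdir -p pics
cat > h.py <<'E'
import numpy as np, cv2
from plant import status, viewer, workorder
from scipy.spatial.transform import Rotation as Ro
def cap(n, save=None):
    c=viewer.capture(n); 
    if save: cv2.imwrite('pics/'+save+'.png',cv2.cvtColor(c['image'],cv2.COLOR_RGB2BGR))
    return c
def cloud(c):
    z=c['z_map'].astype(float); v,u=np.mgrid[:480,:640]; K=c['K']
    P=np.stack([(u-K[0,2])/K[0,0]*z,(v-K[1,2])/K[1,1]*z,z],-1)
    W=(P-c['t'])@c['R']; W[z==0]=np.nan
    return W
def tool():
    s=status.sense(); q=np.array(s['tool_rot']); return np.array(s['tool_pos']),Ro.from_quat(q[[1,2,3,0]]).as_matrix(),s
E
python3 - <<'E'
from h import *
p,R,s=tool(); print(p,R.round(3),s)
for n in ('scene','side'):
    c=cap(n,n+'0'); np.savez(''+n+'0.npz',W=cloud(c),**c); print(n,(-c['R'].T@c['t']).round(3),c['K'][0,0])
a=[cv2.imread(f'pics/{n}0.png') for n in('scene','side')]
E
```

```text
pics
[ 0.27036027 -0.56258416  0.22994265] [[-0.001  0.901  0.433]
 [ 0.002  0.433 -0.901]
 [-1.     0.    -0.002]] {'clock': 0.0, 'joints': array([-1.23520065e+00,  2.17774696e-01,  1.61495879e+00,  4.25762908e-06,
        1.31128007e+00, -1.12209429e-01]), 'joint_velocities': array([-8.35221986e-04,  9.25850852e-04, -1.16455729e-03, -2.47880698e-05,
       -3.70635617e-04,  2.02909372e-04]), 'joint_efforts': array([ 5.81102340e-04, -3.96841228e+01, -3.03851688e+01, -1.33932717e-04,
        9.55126161e-03,  8.24044065e-06]), 'tool_pos': array([ 0.27036027, -0.56258416,  0.22994265]), 'tool_rot': array([ 0.59786875,  0.37703615,  0.59920477, -0.37596588]), 'ft_force': array([-0.01686349,  0.79365865, -0.23038017]), 'ft_torque': array([-0.02685658, -0.02473246,  0.02902221]), 'width': 0.08525544130333969}
scene [ 1.077 -0.754  1.26 ] 576.6075676005297
side [0.218 0.929 0.801] 533.9044865169697
```

View pics/scene0.png

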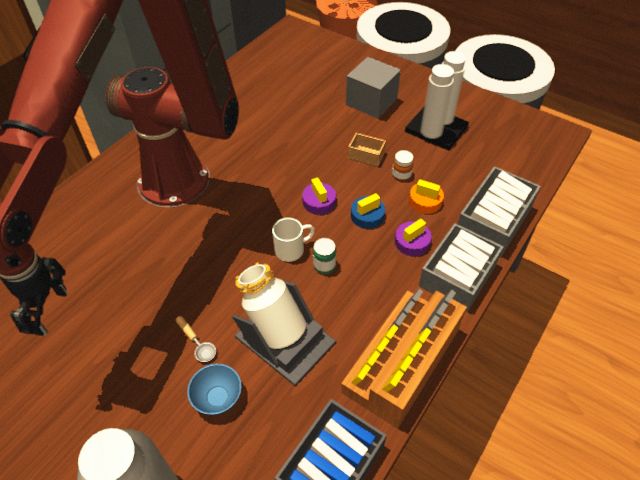

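View pics/side0.png

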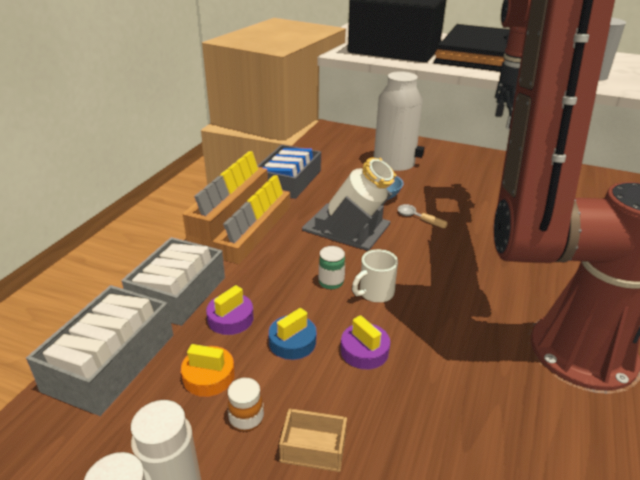

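Scene view: the blue lid is at about (368,211), with look-alikes around it. The jar's brass mouth is at (254,278), leaning towards the robot. In the side view the lid is at (292,335) and the mouth at (380,172). Next I'll measure both from depth.

Run:
```python
from h import *
for n,lb,jb in(('scene',(345,185,392,235),(225,255,285,300)),('side',(262,300,322,360),(355,150,402,192))):
    d=np.load(n+'0.npz'); W=d['W']; hsv=cv2.cvtColor(d['image'],cv2.COLOR_RGB2HSV).astype(int); H,S,V=[hsv[...,i] for i in range(3)]
    def pts(b,m):
        M=np.zeros((480,640),bool); M[b[1]:b[3],b[0]:b[2]]=1; M&=m&~np.isnan(W[...,0]); return W[M]
    yb=pts(lb,(H>22)&(H<35)&(S>150)); yt=yb[yb[:,2]>np.nanpercentile(yb[:,2],60)-.004]
    yt=yb[abs(yb[:,2]-0.070)<.006]
    r=cv2.minAreaRect((yt[:,:2]*1000).astype(np.float32)); print(n,'bar',r, yb[:,2].max(), len(yt), cv2.boxPoints(r).round(0).tolist())
    bl=pts(lb,(H>95)&(H<125)&(S>120)); bt=bl[abs(bl[:,2]-.032)<.005]
    print('lidtop',cv2.minEnclosingCircle((bt[:,:2]*1000).astype(np.float32)),np.median(bt[:,2]),len(bt))
    br=pts(jb,(H>10)&(H<32)&(S>110)&(V>90)); print('brass',len(br),br.min(0).round(3),br.max(0).round(3),br.mean(0).round(3))
    # white jar body: cylinder
    np.savez(n+'_br.npz',br=br)
    im=d['image'][jb[1]-10:jb[3]+60,jb[0]-30:jb[2]+40]; cv2.imwrite(f'pics/j{n}.png',cv2.cvtColor(cv2.resize(im,None,fx=4,fy=4,interpolation=cv2.INTER_CUBIC),cv2.COLOR_RGB2BGR))
a=cv2.imread('pics/jscene.png');b=cv2.imread('pics/jside.png');h=min(len(a),len(b));o=np.hstack([a[:h],b[:h]]);o=cv2.resize(o,(800,int(800*o.shape[0]/o.shape[1])));cv2.imwrite('pics/jj.png',o)
```

```text
scene bar ((563.4741821289062, 209.73651123046875), (64.32131958007812, 24.06488609313965), 67.38365936279297) 0.07549129215844536 134 [[540.0, 185.0], [562.0, 175.0], [587.0, 235.0], [565.0, 244.0]]
lidtop ((562.4404907226562, 207.91578674316406), 50.647247314453125) 0.03125982379337895 367
brass 875 [ 0.346 -0.278 -0.008] [ 0.569 -0.052  0.221] [ 0.474 -0.188  0.096]
side bar ((559.2777099609375, 213.0983123779297), (66.42796325683594, 25.075319290161133), 65.48452758789062) 0.0732624986743229 274 [[534.0, 188.0], [557.0, 178.0], [584.0, 238.0], [562.0, 249.0]]
lidtop ((558.5811157226562, 215.322021484375), 48.03248596191406) 0.0311225677937801 650
brass 498 [ 0.487 -0.756 -0.009] [ 0.754 -0.191  0.217] [ 0.599 -0.422  0.1  ]
```

View pics/jj.png

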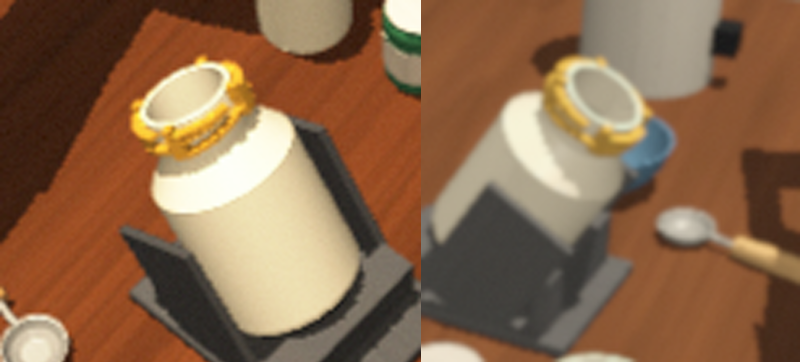

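Run:
```python
from h import *
from scipy.optimize import least_squares
A=[];B=[]
for n,jb,ks in(('scene',(225,255,285,300),(240,280,310,350)),('side',(355,150,402,192),(320,170,395,235))):
    d=np.load(n+'0.npz'); W=d['W']; hsv=cv2.cvtColor(d['image'],cv2.COLOR_RGB2HSV).astype(int); H,S,V=[hsv[...,i] for i in range(3)]
    def pts(b,m):
        M=np.zeros((480,640),bool); M[b[1]:b[3],b[0]:b[2]]=1; M&=m&~np.isnan(W[...,0]); return W[M]
    br=pts(jb,(H>10)&(H<32)&(S>110)&(V>90)&(W[...,2]>.15)&(W[...,2]<.25)); m=np.median(br,0); br=br[np.linalg.norm(br-m,axis=1)<.1]
    wh=pts(ks,(S<100)&(V>120)&(W[...,2]>.03)&(W[...,2]<.2)); wh=wh[np.linalg.norm(wh-m,axis=1)<.22]
    print(n,len(br),len(wh),m.round(3)); A.append(br);B.append(wh)
def ax(az,l=np.pi/6): return np.array([np.sin(l)*np.cos(az),np.sin(l)*np.sin(az),np.cos(l)])
def rad(p,P):
    a=ax(p[2]); D=P-np.array([p[0],p[1],.196]); h=D@a; return np.linalg.norm(D-np.outer(h,a),axis=1),h
for nm,w,b in (('both',np.vstack(B),np.vstack(A)),('scene',B[0],A[0]),('side',B[1],A[1])):
    p=np.array([b[:,0].mean(),b[:,1].mean(),np.pi,.06])
    for k in range(3):
        r,h=rad(p,w); ww=w[(h<-.075)] if k else w[h<-.06]
        f=least_squares(lambda q:rad(q,ww)[0]-q[3],p,loss='soft_l1',f_scale=.002); p=f.x
    r,h=rad(p,b); print(nm,len(ww),p.round(4),np.degrees(p[2]).round(1),'rms',np.sqrt(np.mean(np.clip(f.fun,-.01,.01)**2)).round(4),'brass h',np.percentile(h,[2,50,98]).round(4),'r',np.percentile(r,[5,50,95]).round(4))
    # brass-only fit of xy at given az: thread outside radius ~.042
    g=least_squares(lambda q:rad([q[0],q[1],q[2]],b)[0]-.042,p[:3],loss='soft_l1',f_scale=.002).x; print('  brass fit',g.round(4),np.degrees(g[2]).round(1))
```

```text
scene 417 2924 [ 0.552 -0.255  0.203]
side 266 1640 [ 0.53  -0.205  0.187]
both 2338 [ 0.5224 -0.2352  3.0469  0.0553] 174.6 rms 0.0028 brass h [-0.0195 -0.0053  0.0042] r [0.0339 0.0405 0.0447]
  brass fit [ 0.5213 -0.2352  3.0447] 174.5
scene 1768 [ 0.5237 -0.2351  3.0457  0.0546] 174.5 rms 0.0022 brass h [-0.0197 -0.0049  0.0047] r [0.0333 0.0401 0.044 ]
  brass fit [ 0.5217 -0.2339  3.1208] 178.8
side 587 [ 0.5202 -0.2362  3.0704  0.055 ] 175.9 rms 0.0038 brass h [-0.0198 -0.0063  0.0031] r [0.0348 0.0411 0.0455]
  brass fit [ 0.5213 -0.2363  2.8378] 162.6
```

Lid: (0.5615, 0.211), bar at 66.5°. Mouth: (0.522, -0.235, 0.196), axis leaning towards azimuth 174.6°. I'll hover above the lid, rising on the way.

play_rows(
  series=[
    [[0, -0.024, 0.03, -0.0285, 0], [0, -0.048, 0.06, -0.057, 0], [0, -0.072, 0.09, -0.0855, 0], [0, -0.096, 0.12, -0.114, 0], [0, -0.12, 0.15, -0.1425, 0]],
  ],
)

```text
clock: 0.6
tool_pos: [0.3442, -0.3681, 0.3515]
tool_rot: [0.598, 0.377, 0.599, -0.376]
ft_force: [0.8, -0.6, 1.2]
width: 0.0855
```

play_rows(
  series=[
    [[0, 0, 0.03, -0.0285, 0], [0, 0, 0.06, -0.057, 0], [0, 0, 0.09, -0.0855, 0], [0, 0, 0.12, -0.114, 0], [0, 0, 0.15, -0.1425, 0]],
  ],
)

```text
clock: 1.1
tool_pos: [0.4177, -0.1748, 0.3508]
tool_rot: [0.598, 0.377, 0.599, -0.377]
ft_force: [0.3, 0.4, -0.8]
width: 0.0855
```

play_rows(
  series=[
    [[0, 0, 0.03, -0.0285, 0], [0, 0, 0.06, -0.057, 0], [0, 0, 0.09, -0.0855, 0], [0, 0, 0.12, -0.114, 0], [0, 0, 0.15, -0.1425, 0]],
  ],
)

```text
clock: 1.6
tool_pos: [0.4912, 0.0186, 0.3509]
tool_rot: [0.598, 0.376, 0.599, -0.377]
ft_force: [1.1, -0.9, 0.4]
width: 0.0858
```

play_rows(
  series=[
    [[0, 0.024, 0.03, -0.0285, 0], [0, 0.048, 0.06, -0.057, 0], [0, 0.072, 0.09, -0.0855, 0], [0, 0.096, 0.12, -0.114, 0], [0, 0.12, 0.147, -0.1435, 0]],
  ],
)

```text
clock: 2.1
tool_pos: [0.5616, 0.2115, 0.2297]
tool_rot: [0.598, 0.376, 0.599, -0.377]
ft_force: [0.2, -0.2, -0.4]
width: 0.0851
```

play_rows(
  series=[
    [[0, 0, 0, 0, -0.1424], [0, 0, 0, 0, -0.2848], [0, 0, 0, 0, -0.4272], [0, 0, 0, 0, -0.5696], [0, 0, 0, 0, -0.712]],
  ],
)

```text
clock: 2.6
tool_pos: [0.5611, 0.2098, 0.2305]
tool_rot: [0.692, 0.142, 0.693, -0.142]
ft_force: [-0.7, 0.1, 0.3]
width: 0.0851
```

Run:
```python
from h import *
p,R,s=tool(); print(p.round(4),R.round(3).tolist(),s['joints'].round(3))
c=cap('wrist','w1'); W=cloud(c); hsv=cv2.cvtColor(c['image'],cv2.COLOR_RGB2HSV).astype(int); H,S,V=[hsv[...,i] for i in range(3)]
m=(abs(W[...,2]-.07)<.008)&(H>22)&(H<35)&(S>150)&(np.hypot(W[...,0]-.561,W[...,1]-.21)<.06); y=W[m]
r=cv2.minAreaRect((y[:,:2]*1000).astype(np.float32)); print(len(y),r,np.median(y[:,2]),y[:,:2].mean(0),cv2.boxPoints(r).round(0).tolist())
m=(abs(W[...,2]-.032)<.008)&(H>95)&(H<125)&(S>120)&(np.hypot(W[...,0]-.561,W[...,1]-.21)<.07); y=W[m]
print(len(y),cv2.minEnclosingCircle((y[:,:2]*1000).astype(np.float32)) if len(y) else '')
```

```text
[0.5611 0.2098 0.2305] [[-0.001, 0.394, 0.919], [-0.0, 0.919, -0.394], [-1.0, -0.001, -0.001]] [ 0.241  0.164  1.677 -0.     1.302  0.646]
311 ((562.3721923828125, 211.54612731933594), (63.31245422363281, 20.48781394958496), 66.27398681640625) 0.0688681942774592 [0.56213028 0.21115199] [[540.0, 187.0], [559.0, 178.0], [584.0, 236.0], [566.0, 245.0]]
5192 ((562.5392456054688, 211.73440551757812), 48.69501876831055)
```

View pics/w1.png

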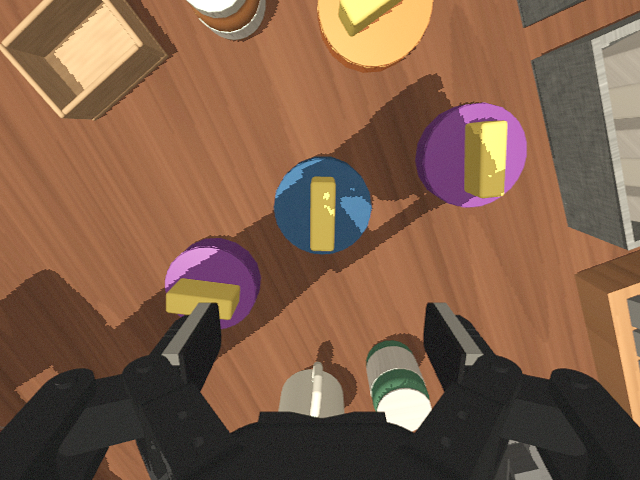

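The wrist view confirms it: blue lid at (322,205), bar upright between the jaws, look-alikes clear of it. Descending with partly closed fingers, then gripping.

play_rows(
  series=[
    [[120, 0.03, 0.002, 0.0005, 0], [120, 0.07, 0.002, 0.0005, 0], [120, 0.1, 0.002, 0.0005, 0], [120, 0.11, 0.002, 0.0005, 0], [120, 0.12, 0.002, 0.0005, 0]],
  ],
)

```text
clock: 3.15
tool_pos: [0.5624, 0.2114, 0.1104]
tool_rot: [0.692, 0.145, 0.693, -0.145]
ft_force: [0.7, 0.4, 0.6]
width: 0.045
```

play_rows(
  series=[
    [[120, 0.02, 0, 0, 0], [120, 0.04, 0, 0, 0], [120, 0.055, 0, 0, 0], [120, 0.065, 0, 0, 0], [120, 0.072, 0, 0, 0]],
  ],
)

```text
clock: 3.65
tool_pos: [0.5632, 0.2116, 0.0391]
tool_rot: [0.692, 0.144, 0.692, -0.144]
ft_force: [0.5, -0.2, -0.8]
width: 0.0452
```

play_rows(
  series=[
    [[255, 0, 0, 0, 0], [255, 0, 0, 0, 0], [255, 0, 0, 0, 0], [255, 0, 0, 0, 0], [255, 0, 0, 0, 0]],
  ],
)

```text
clock: 4.15
tool_pos: [0.5632, 0.2115, 0.0398]
tool_rot: [0.693, 0.144, 0.692, -0.144]
ft_force: [-0.6, 1.0, -0.0]
width: 0.0216
```

Gripped at 21.6 mm. Lifting and bringing the arm into the jar's lean direction, to test how the arm's limits tilt the tool (moves don't include tilt).

play_rows(
  series=[
    [[255, -0.03, 0, 0, 0], [255, -0.07, 0, 0, 0], [255, -0.12, 0, 0, 0], [255, -0.17, 0, 0, 0], [255, -0.22, 0, 0, 0]],
  ],
)

```text
clock: 4.65
tool_pos: [0.5621, 0.2113, 0.2608]
tool_rot: [0.692, 0.144, 0.692, -0.144]
ft_force: [1.0, -0.6, -2.6]
width: 0.021
```

play_rows(
  series=[
    [[255, -0.02, -0.04, 0.017, 0], [255, -0.04, -0.08, 0.034, 0], [255, -0.06, -0.12, 0.051, 0], [255, -0.08, -0.16, 0.068, 0], [255, -0.1, -0.2, 0.086, 0]],
  ],
)

```text
clock: 5.15
tool_pos: [0.5609, -0.0077, 0.3599]
tool_rot: [0.692, 0.144, 0.692, -0.144]
ft_force: [0.7, -0.6, -2.2]
width: 0.0212
```

play_rows(
  series=[
    [[255, -0.03, -0.02, 0.009, 0], [255, -0.06, -0.04, 0.018, 0], [255, -0.1, -0.044, 0.018, 0], [255, -0.14, -0.044, 0.018, 0], [255, -0.18, -0.044, 0.018, 0]],
  ],
)

```text
clock: 5.65
tool_pos: [0.5601, -0.0542, 0.5404]
tool_rot: [0.692, 0.145, 0.692, -0.145]
ft_force: [0.2, 0.1, -1.1]
width: 0.0209
```

Run:
```python
from h import *
p,R,s=tool(); print(p.round(4),R.round(3).tolist(),s['joints'].round(3),s['width'],s['ft_force'])
```

```text
[ 0.5601 -0.0542  0.5404] [[-0.001, 0.4, 0.916], [0.0, 0.916, -0.4], [-1.0, -0.0, -0.001]] [-0.221  0.013  1.276  0.     1.853  0.191] 0.020936867940309533 [ 0.15643996  0.11175039 -1.07545101]
```

play_rows(
  series=[
    [[255, -0.02, 0.032, -0.014, 0], [255, -0.05, 0.064, -0.028, 0], [255, -0.09, 0.064, -0.028, 0], [255, -0.13, 0.064, -0.028, 0], [255, -0.17, 0.064, -0.028, 0]],
  ],
)

```text
clock: 6.15
tool_pos: [0.56, 0.0166, 0.7106]
tool_rot: [0.692, 0.144, 0.692, -0.144]
ft_force: [0.8, -0.3, -1.3]
width: 0.0216
```

play_rows(
  series=[
    [[255, -0.04, 0, 0, 0], [255, -0.08, 0, 0, 0], [255, -0.12, 0, 0, 0], [255, -0.16, 0, 0, 0], [255, -0.2, 0, 0, 0]],
  ],
)

```text
clock: 6.65
tool_pos: [0.5267, 0.015, 0.8391]
tool_rot: [0.699, 0.146, 0.685, -0.143]
ft_force: [-0.5, -0.0, -0.8]
width: 0.0211
```

Run:
```python
from h import *
p,R,s=tool(); print(p.round(4),R.round(3).tolist(),s['joints'].round(3),s['width'],s['ft_force'])
```

```text
[0.5267 0.015  0.8391] [[0.02, 0.4, 0.916], [0.001, 0.917, -0.4], [-1.0, 0.009, 0.018]] [-0.106  0.314  0.309  0.005  2.498  0.308] 0.02114173783714948 [-0.50744935 -0.03792874 -0.8107348 ]
```

play_rows(
  series=[
    [[255, 0, 0, 0, 0], [255, 0, 0, 0, 0], [255, 0, 0, 0, 0], [255, 0, 0, 0, 0], [255, 0, 0, 0, 0]],
  ],
)

```text
clock: 7.15
tool_pos: [0.5274, 0.0151, 0.839]
tool_rot: [0.7, 0.146, 0.685, -0.143]
ft_force: [-0.0, 0.4, -3.2]
width: 0.0208
```

```bash
cat > st.py <<'E'
from h import *
p,R,s=tool(); print(p.round(4),R.round(3).tolist(),s['joints'].round(3),round(s['width'],4),s['ft_force'].round(1),s['ft_torque'].round(2),'tilt',np.degrees(np.arccos(-R[2,0])).round(2),'az',np.degrees(np.arctan2(R[1,0],R[0,0])).round(1))
E
python3 st.py
```

```text
[0.5274 0.0151 0.839 ] [[0.021, 0.399, 0.916], [0.001, 0.917, -0.4], [-1.0, 0.009, 0.019]] [-0.106  0.315  0.308  0.005  2.497  0.309] 0.0208 [-0.   0.4 -3.2] [-0.    0.01  0.03] tilt 1.22 az 1.4
```

play_rows(
  series=[
    [[255, -0.05, 0.02, 0.046, 0], [255, -0.1, 0.04, 0.092, 0], [255, -0.15, 0.06, 0.138, 0], [255, -0.2, 0.08, 0.184, 0], [255, -0.25, 0.1, 0.23, 0]],
  ],
)

```text
clock: 7.65
tool_pos: [0.5598, 0.0127, 0.8228]
tool_rot: [0.707, 0.148, 0.677, -0.141]
ft_force: [-0.9, -0.1, -1.5]
width: 0.021
```

```bash
python3 st.py
```

```text
[0.5598 0.0127 0.8228] [[0.043, 0.399, 0.916], [0.001, 0.917, -0.4], [-0.999, 0.018, 0.039]] [-0.106  0.346  0.309  0.009  2.444  0.312] 0.021 [-0.9 -0.1 -1.5] [-0.01  0.01 -0.05] tilt 2.48 az 1.6
```

The tilt persists and accumulates when pushing against the reach limit. The gain is larger with the arm nearer horizontal, so I'll go there and push on.

play_rows(
  series=[
    [[255, 0.031, -0.002, 0.039, 0], [255, 0.062, -0.004, 0.078, 0], [255, 0.093, -0.006, 0.117, 0], [255, 0.124, -0.008, 0.156, 0], [255, 0.155, -0.009, 0.195, 0]],
  ],
)

```text
clock: 8.15
tool_pos: [0.7389, -0.0738, 0.6692]
tool_rot: [0.708, 0.148, 0.676, -0.141]
ft_force: [0.3, -0.7, -1.5]
width: 0.0208
```

```bash
python3 st.py
```

```text
[ 0.7389 -0.0738  0.6692] [[0.045, 0.399, 0.916], [0.001, 0.917, -0.4], [-0.999, 0.019, 0.041]] [-0.198  0.587  0.309  0.012  2.201  0.221] 0.0208 [ 0.3 -0.7 -1.5] [-0.05 -0.02  0.03] tilt 2.61 az 1.5
```

play_rows(
  series=[
    [[255, -0.023, 0.0136, 0.0424, 0], [255, -0.046, 0.027, 0.085, 0], [255, -0.069, 0.041, 0.127, 0], [255, -0.092, 0.054, 0.17, 0], [255, -0.115, 0.068, 0.212, 0]],
  ],
)

```text
clock: 8.65
tool_pos: [0.7639, -0.0755, 0.6548]
tool_rot: [0.72, 0.149, 0.663, -0.139]
ft_force: [-0.2, 0.6, -1.7]
width: 0.0214
```

```bash
python3 st.py
```

```text
[ 0.7639 -0.0755  0.6548] [[0.082, 0.398, 0.914], [-0.003, 0.917, -0.399], [-0.997, 0.03, 0.076]] [-0.195  0.608  0.308  0.016  2.145  0.224] 0.0214 [-0.2  0.6 -1.7] [ 0.01  0.02 -0.01] tilt 4.68 az -2.0
```

play_rows(
  series=[
    [[255, -0.02, 0.0142, 0.0435, 0], [255, -0.04, 0.0284, 0.087, 0], [255, -0.06, 0.0426, 0.1305, 0], [255, -0.08, 0.0568, 0.174, 0], [255, -0.1, 0.071, 0.2175, 0]],
  ],
)

```text
clock: 9.15
tool_pos: [0.793, -0.0785, 0.6327]
tool_rot: [0.73, 0.15, 0.652, -0.138]
ft_force: [-0.3, -0.1, -2.1]
width: 0.0208
```

play_rows(
  series=[
    [[255, -0.018, 0.0145, 0.0442, 0], [255, -0.036, 0.029, 0.0884, 0], [255, -0.054, 0.0435, 0.1326, 0], [255, -0.072, 0.058, 0.1768, 0], [255, -0.09, 0.0725, 0.221, 0]],
  ],
)

```text
clock: 9.65
tool_pos: [0.8198, -0.0807, 0.6136]
tool_rot: [0.741, 0.151, 0.639, -0.137]
ft_force: [0.6, -0.3, -2.1]
width: 0.0214
```

play_rows(
  series=[
    [[255, -0.016, 0.0148, 0.0447, 0], [255, -0.032, 0.0296, 0.0894, 0], [255, -0.048, 0.0444, 0.1341, 0], [255, -0.064, 0.0592, 0.1788, 0], [255, -0.08, 0.074, 0.2235, 0]],
  ],
)

```text
clock: 10.15
tool_pos: [0.8448, -0.0824, 0.5967]
tool_rot: [0.753, 0.153, 0.626, -0.135]
ft_force: [-0.7, 0.3, -3.0]
width: 0.0211
```

```bash
python3 st.py
```

```text
[ 0.8448 -0.0824  0.5967] [[0.18, 0.394, 0.901], [-0.012, 0.917, -0.399], [-0.984, 0.061, 0.17]] [-0.188  0.689  0.309  0.024  1.964  0.235] 0.0211 [-0.7  0.3 -3. ] [-0.03  0.17 -0.02] tilt 10.42 az -3.8
```

play_rows(
  series=[
    [[255, -0.018, 0.0145, 0.0442, 0], [255, -0.036, 0.029, 0.0884, 0], [255, -0.054, 0.0435, 0.1326, 0], [255, -0.072, 0.058, 0.1768, 0], [255, -0.09, 0.0725, 0.221, 0]],
  ],
)

```text
clock: 10.65
tool_pos: [0.8616, -0.0838, 0.5911]
tool_rot: [0.764, 0.154, 0.612, -0.133]
ft_force: [-0.3, 0.7, -2.2]
width: 0.0209
```

play_rows(
  series=[
    [[255, -0.018, 0.0145, 0.0442, 0], [255, -0.036, 0.029, 0.0884, 0], [255, -0.054, 0.0435, 0.1326, 0], [255, -0.072, 0.058, 0.1768, 0], [255, -0.09, 0.0725, 0.221, 0]],
  ],
)

```text
clock: 11.15
tool_pos: [0.8749, -0.0849, 0.5908]
tool_rot: [0.776, 0.155, 0.597, -0.132]
ft_force: [-0.2, -0.4, -1.5]
width: 0.0211
```

play_rows(
  series=[
    [[255, -0.016, 0.0148, 0.0447, 0], [255, -0.032, 0.0296, 0.0894, 0], [255, -0.048, 0.0444, 0.1341, 0], [255, -0.064, 0.0592, 0.1788, 0], [255, -0.08, 0.074, 0.2235, 0]],
  ],
)

```text
clock: 11.65
tool_pos: [0.8885, -0.0857, 0.5903]
tool_rot: [0.787, 0.156, 0.582, -0.13]
ft_force: [0.1, -0.3, -2.0]
width: 0.0214
```

play_rows(
  series=[
    [[255, -0.016, 0.0148, 0.0447, 0], [255, -0.032, 0.0296, 0.0894, 0], [255, -0.048, 0.0444, 0.1341, 0], [255, -0.064, 0.0592, 0.1788, 0], [255, -0.08, 0.074, 0.2235, 0]],
  ],
)

```text
clock: 12.15
tool_pos: [0.8988, -0.0862, 0.5953]
tool_rot: [0.799, 0.157, 0.567, -0.128]
ft_force: [0.6, 0.3, -2.2]
width: 0.0214
```

```bash
python3 st.py
```

```text
[ 0.8988 -0.0862  0.5953] [[0.325, 0.382, 0.865], [-0.026, 0.918, -0.396], [-0.945, 0.106, 0.309]] [-0.185  0.705  0.309  0.035  1.797  0.24 ] 0.0214 [ 0.6  0.3 -2.2] [ 0.07  0.28 -0.02] tilt 19.05 az -4.6
```

play_rows(
  series=[
    [[255, -0.014, 0.0142, 0.0455, 0], [255, -0.028, 0.0284, 0.091, 0], [255, -0.042, 0.0426, 0.1365, 0], [255, -0.056, 0.0568, 0.182, 0], [255, -0.07, 0.071, 0.2275, 0]],
  ],
)

```text
clock: 12.65
tool_pos: [0.9095, -0.0892, 0.5995]
tool_rot: [0.81, 0.158, 0.551, -0.126]
ft_force: [0.4, 0.3, -2.2]
width: 0.0212
```

play_rows(
  series=[
    [[255, -0.012, 0.0142, 0.046, 0], [255, -0.024, 0.0284, 0.092, 0], [255, -0.036, 0.0426, 0.138, 0], [255, -0.048, 0.0568, 0.184, 0], [255, -0.06, 0.071, 0.23, 0]],
  ],
)

```text
clock: 13.15
tool_pos: [0.9204, -0.0923, 0.6038]
tool_rot: [0.821, 0.159, 0.535, -0.124]
ft_force: [0.1, 0.3, -2.5]
width: 0.0212
```

play_rows(
  series=[
    [[255, -0.01, 0.014, 0.0465, 0], [255, -0.02, 0.028, 0.093, 0], [255, -0.03, 0.042, 0.1395, 0], [255, -0.04, 0.056, 0.186, 0], [255, -0.05, 0.07, 0.2325, 0]],
  ],
)

```text
clock: 13.65
tool_pos: [0.9315, -0.0962, 0.6081]
tool_rot: [0.831, 0.16, 0.518, -0.122]
ft_force: [-0.2, 0.6, -1.8]
width: 0.0212
```

play_rows(
  series=[
    [[255, -0.008, 0.0138, 0.047, 0], [255, -0.016, 0.0276, 0.094, 0], [255, -0.024, 0.0414, 0.141, 0], [255, -0.032, 0.0552, 0.188, 0], [255, -0.04, 0.069, 0.235, 0]],
  ],
)

```text
clock: 14.15
tool_pos: [0.9427, -0.1008, 0.6125]
tool_rot: [0.842, 0.161, 0.501, -0.12]
ft_force: [-0.2, 0.1, -1.3]
width: 0.0217
```

```bash
python3 st.py
```

```text
[ 0.9427 -0.1008  0.6125] [[0.468, 0.363, 0.805], [-0.041, 0.919, -0.391], [-0.883, 0.15, 0.445]] [-0.197  0.707  0.309  0.052  1.638  0.232] 0.0217 [-0.2  0.1 -1.3] [0.03 0.4  0.02] tilt 28.05 az -5.0
```

play_rows(
  series=[
    [[255, -0.006, 0.01, 0.042, 0], [255, -0.006, 0.01, 0.042, 0], [255, -0.006, 0.01, 0.042, 0], [255, -0.006, 0.01, 0.042, 0], [255, -0.006, 0.01, 0.042, 0]],
  ],
)

```text
clock: 14.65
tool_pos: [0.9493, -0.1044, 0.6176]
tool_rot: [0.849, 0.161, 0.489, -0.119]
ft_force: [0.1, 0.4, -3.3]
width: 0.0212
```

```bash
python3 st.py
python3 - <<'E'
from h import *
p,R,s=tool()
a=np.array([-.498,.047,.866]);m=np.array([.522,-.235,.196])
for h in (.12,): # TCP at height h along axis above mouth
    T=m+a*h; print('target',T.round(4),'shift in tool',(R.T@(T-p)).round(4))
E
```

```text
[ 0.9493 -0.1044  0.6176] [[0.493, 0.359, 0.792], [-0.044, 0.92, -0.39], [-0.869, 0.158, 0.469]] [-0.201  0.706  0.309  0.056  1.611  0.229] 0.0212 [ 0.1  0.4 -3.3] [-0.01  0.44 -0.04] tilt 29.68 az -5.0
target [ 0.4622 -0.2294  0.2999] shift in tool [ 0.0412 -0.34   -0.4863]
```

Tilt is 29.7° towards azimuth -5°, which matches the jar. Now moving to about 170 mm along the axis above the mouth.

play_rows(
  series=[
    [[255, 0, -0.0227, -0.0324, 0], [255, 0, -0.0454, -0.0648, 0], [255, 0, -0.068, -0.0972, 0], [255, 0, -0.091, -0.13, 0], [255, 0, -0.1133, -0.162, 0]],
  ],
)

```text
clock: 15.15
tool_pos: [0.7782, -0.1456, 0.523]
tool_rot: [0.849, 0.161, 0.489, -0.119]
ft_force: [-0.7, -0.1, -1.2]
width: 0.0209
```

play_rows(
  series=[
    [[255, 0, -0.0227, -0.0324, 0], [255, 0, -0.0454, -0.0648, 0], [255, 0, -0.068, -0.0972, 0], [255, 0, -0.091, -0.13, 0], [255, 0, -0.1133, -0.162, 0]],
  ],
)

```text
clock: 15.65
tool_pos: [0.6095, -0.1867, 0.4293]
tool_rot: [0.849, 0.161, 0.489, -0.119]
ft_force: [-0.1, 0.1, -1.4]
width: 0.0213
```

play_rows(
  series=[
    [[255, 0, -0.0227, -0.0324, 0], [255, 0, -0.0454, -0.0648, 0], [255, -0.005, -0.068, -0.0972, 0], [255, -0.009, -0.091, -0.13, 0], [255, -0.009, -0.1133, -0.162, 0]],
  ],
)

```text
clock: 16.15
tool_pos: [0.4365, -0.2275, 0.344]
tool_rot: [0.85, 0.16, 0.488, -0.119]
ft_force: [0.1, 0.2, -2.5]
width: 0.0211
```

```bash
python3 st.py
python3 - <<'E'
from h import *
p,R,s=tool()
a=-R[:,0];m=np.array([.522,-.235,.196])
print('mouth in tool (x,y,z)',(R.T@(m-p)).round(4))
for n in('scene','side','wrist'):
    c=cap(n,n+'1'); np.savez(n+'1.npz',W=cloud(c),**c)
    if n!='wrist':
        q=c['K']@(c['R']@m+c['t']); u,v=(q[:2]/q[2]).astype(int); u=min(max(u,100),540); v=min(max(v,100),400)
        cv2.imwrite(f'pics/x{n}.png',cv2.resize(cv2.cvtColor(c['image'][v-100:v+80,u-100:u+100],cv2.COLOR_RGB2BGR),(400,360),interpolation=cv2.INTER_CUBIC)); print(n,u,v)
cv2.imwrite('pics/xx.png',np.hstack([cv2.imread(f'pics/x{n}.png') for n in('scene','side')]))
E
```

```text
[ 0.4365 -0.2275  0.344 ] [[0.495, 0.359, 0.792], [-0.046, 0.92, -0.388], [-0.868, 0.156, 0.472]] [-0.839 -0.464  2.091  0.379  1.145 -0.521] 0.0211 [ 0.1  0.2 -2.5] [0.04 0.51 0.01] tilt 29.78 az -5.3
mouth in tool (x,y,z) [0.1711 0.0007 0.0008]
scene 251 275
side 380 170
```

View pics/xx.png

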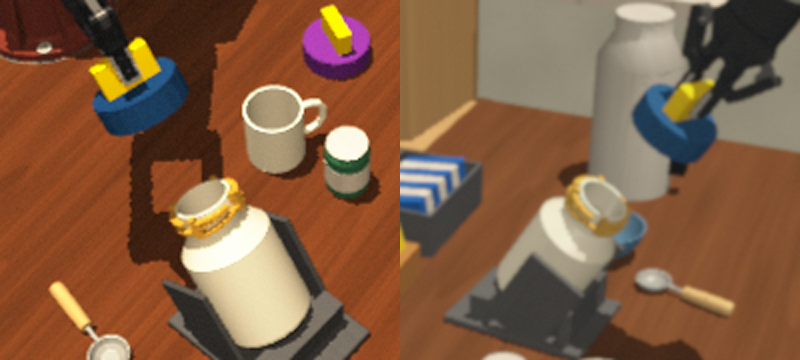

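View pics/wrist1.png

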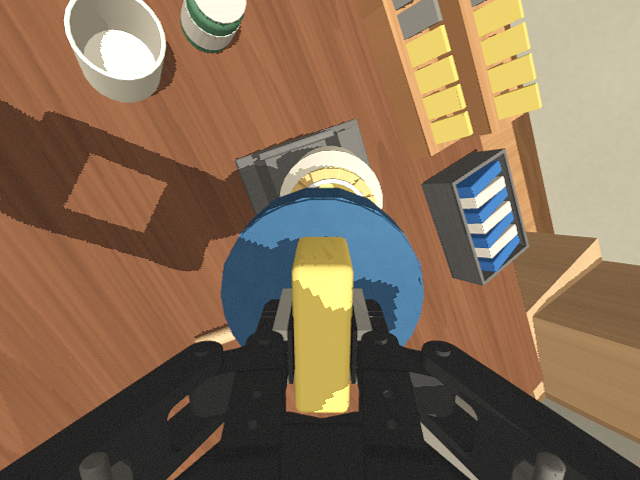

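The lid sits square in the grip, above the mouth, in both views. I'll cross-check the lateral offset of lid against mouth in each fixed camera.

Run:
```python
from h import *
from scipy.optimize import least_squares
p,R,s=tool(); a=-R[:,0]
def lat(P,o): return (P-o)@R   # tool coords relative to o
for n in('scene','side'):
    d=np.load(n+'1.npz'); W=d['W']; hsv=cv2.cvtColor(d['image'],cv2.COLOR_RGB2HSV).astype(int); H,S,V=[hsv[...,i] for i in range(3)]
    L=lat(W,p)
    m=(H>95)&(H<125)&(S>120)&(abs(L[...,0]-.023)<.03)&(np.hypot(L[...,1],L[...,2])<.07); b=L[m]
    sk=b[(b[:,0]>.009)&(b[:,0]<.037)]
    g=least_squares(lambda q:np.hypot(sk[:,1]-q[0],sk[:,2]-q[1])-.0495,[0,0],loss='soft_l1',f_scale=.0015)
    print(n,'lid skirt n',len(sk),'axial range',np.percentile(b[:,0],[2,98]).round(4),'centre y,z',g.x.round(4),'rms',np.sqrt(np.mean(np.clip(g.fun,-.005,.005)**2)).round(4))
    mo=np.array([.522,-.235,.196]); M=lat(W,mo)
    rr=np.hypot(M[...,1],M[...,2])
    w=M[(S<100)&(V>110)&(M[...,0]>.075)&(M[...,0]<.19)&(rr<.066)&(rr>.045)]
    g=least_squares(lambda q:np.hypot(w[:,1]-q[0]-q[3]*(w[:,0]-.13),w[:,2]-q[1]-q[4]*(w[:,0]-.13))-q[2],[0,0,.055,0,0],loss='soft_l1',f_scale=.0015); q=g.x
    print('  body n',len(w),'axis at mouth y,z',(q[:2]-.13*q[3:]).round(4),'mid',q[:2].round(4),'r',q[2].round(4),'slopes deg',np.degrees(q[3:]).round(2))
    g=least_squares(lambda q:np.hypot(w[:,1]-q[0],w[:,2]-q[1])-.055,[0,0],loss='soft_l1',f_scale=.0015); print('  body parallel fit',g.x.round(4))
    br=M[(H>10)&(H<32)&(S>110)&(V>90)&(abs(M[...,0])<.02)&(rr<.055)&(rr>.036)]
    g=least_squares(lambda q:np.hypot(br[:,1]-q[0],br[:,2]-q[1])-.042,[0,0],loss='soft_l1',f_scale=.0015)
    print('  brass n',len(br),g.x.round(4))
```

```text
scene lid skirt n 547 axial range [0.0053 0.0354] centre y,z [0.001  0.0016] rms 0.0018
  body n 1715 axis at mouth y,z [0.0001 0.002 ] mid [0.0007 0.0026] r 0.0546 slopes deg [0.27 0.27]
  body parallel fit [0.0007 0.0021]
  brass n 349 [0.0006 0.    ]
side lid skirt n 661 axial range [0.0078 0.0372] centre y,z [-0.0049 -0.0067] rms 0.0032
  body n 464 axis at mouth y,z [-0.0005 -0.0007] mid [-0.0006 -0.0001] r 0.0545 slopes deg [-0.08  0.28]
  body parallel fit [-0.0012 -0.0001]
  brass n 235 [-0.0017 -0.    ]
```

Scene camera: lid and mouth agree within ~1 mm, axis slopes under 0.3° (the side lid fit is noisy against the background, so I discount it). Descending along the axis.

play_rows(
  series=[
    [[255, 0.03, 0.0006, 0.0008, 0], [255, 0.06, 0.0006, 0.0008, 0], [255, 0.085, 0.0006, 0.0008, 0], [255, 0.105, 0.0006, 0.0008, 0], [255, 0.118, 0.0006, 0.0008, 0]],
  ],
)

```text
clock: 16.8
tool_pos: [0.4984, -0.2317, 0.2413]
tool_rot: [0.849, 0.161, 0.489, -0.118]
ft_force: [0.0, 0.9, -2.9]
width: 0.0211
```

play_rows(
  series=[
    [[255, 0.0015, 0, 0, 0], [255, 0.003, 0, 0, 0], [255, 0.0045, 0, 0, 0], [255, 0.006, 0, 0, 0], [255, 0.008, 0, 0, 0]],
  ],
)

```text
clock: 17.3
tool_pos: [0.5011, -0.233, 0.2356]
tool_rot: [0.849, 0.161, 0.488, -0.119]
ft_force: [0.0, -0.0, -2.2]
width: 0.0209
```

```bash
cat > st2.py <<'E'
from h import *
p,R,s=tool(); m=np.array([.522,-.235,.196]); d=R.T@(m-p)
print('lid origin h(mm) %.1f'%(-(d[0]-.0395)*1e3),'mouth y,z mm',(d[1:]*1e3).round(1),'F tool',(R.T@s['ft_force']).round(1),'T tool',(R.T@s['ft_torque']).round(2),'w %.4f'%s['width'],'tilt',np.degrees(np.arccos(-R[2,0])).round(1),'az',np.degrees(np.arctan2(R[1,0],R[0,0])).round(1),s['joints'].round(2),s['clock'])
E
python3 st2.py
```

```text
lid origin h(mm) -5.3 mouth y,z mm [-0.6 -1.3] F tool [ 1.9 -0.4 -1. ] T tool [ 0.03  0.37 -0.14] w 0.0209 tilt 29.8 az -5.2 [-0.73 -0.22  2.12  0.4   0.85 -0.52] 17.3
```

```bash
sed -i "s/%(-(d\[0\]-.0395)/%((d[0]-.0395)/" st2.py; python3 st2.py
```

```text
lid origin h(mm) 5.3 mouth y,z mm [-0.6 -1.3] F tool [ 1.9 -0.4 -1. ] T tool [ 0.03  0.37 -0.14] w 0.0209 tilt 29.8 az -5.2 [-0.73 -0.22  2.12  0.4   0.85 -0.52] 17.3
```

play_rows(
  series=[
    [[255, 0.001, -0.0003, -0.001, 0], [255, 0.002, -0.0003, -0.001, 0], [255, 0.003, -0.0003, -0.001, 0], [255, 0.004, -0.0003, -0.001, 0], [255, 0.004, -0.0003, -0.001, 0]],
  ],
)

```text
clock: 17.8
tool_pos: [0.5018, -0.2325, 0.2304]
tool_rot: [0.849, 0.161, 0.489, -0.119]
ft_force: [-0.5, -0.0, -1.9]
width: 0.0212
```

```bash
python3 st2.py
```

```text
lid origin h(mm) 0.5 mouth y,z mm [-0.5  0.8] F tool [ 1.4 -0.5 -1.3] T tool [-0.03  0.36 -0.11] w 0.0212 tilt 29.7 az -5.0 [-0.73 -0.22  2.13  0.41  0.85 -0.53] 17.8
```

play_rows(
  series=[
    [[255, 0.001, 0, 0, 0], [255, 0.002, 0, 0, 0], [255, 0.003, 0, 0, 0], [255, 0.004, 0, 0, 0], [255, 0.004, 0, 0, 0]],
  ],
)

```text
clock: 18.3
tool_pos: [0.5038, -0.2327, 0.2269]
tool_rot: [0.849, 0.161, 0.489, -0.119]
ft_force: [-0.0, -0.6, -1.7]
width: 0.0211
```

```bash
python3 st2.py
```

```text
lid origin h(mm) -3.6 mouth y,z mm [-0.5  0.8] F tool [ 1.5 -0.8 -0.6] T tool [ 0.02  0.36 -0.1 ] w 0.0211 tilt 29.7 az -5.0 [-0.72 -0.21  2.12  0.41  0.84 -0.53] 18.3
```

No contact yet at -3.6 mm (already past tooth height). Continuing gently.

play_rows(
  series=[
    [[255, 0.001, 0, 0.0005, 0], [255, 0.002, 0, 0.0005, 0], [255, 0.003, 0, 0.0005, 0], [255, 0.0035, 0, 0.0005, 0], [255, 0.0035, 0, 0.0005, 0]],
  ],
)

```text
clock: 18.8
tool_pos: [0.5059, -0.2331, 0.2248]
tool_rot: [0.849, 0.161, 0.489, -0.119]
ft_force: [-4.1, 1.7, 2.0]
width: 0.0209
```

```bash
python3 st2.py
```

```text
lid origin h(mm) -6.4 mouth y,z mm [-0.5 -0. ] F tool [-3.8  0.5 -3. ] T tool [ 0.07  0.67 -0.13] w 0.0209 tilt 29.7 az -5.0 [-0.72 -0.2   2.12  0.41  0.83 -0.53] 18.8
```

In contact at -6.4 mm, so the lugs are resting on the segments. Turning anticlockwise (negative twist) and watching torque and height.

play_rows(
  series=[
    [[255, 0.0003, 0, 0, -0.07], [255, 0.0003, 0, 0, -0.14], [255, 0.0003, 0, 0, -0.21], [255, 0.0003, 0, 0, -0.28], [255, 0.0003, 0, 0, -0.35]],
  ],
)

```text
clock: 19.3
tool_pos: [0.5066, -0.2344, 0.2252]
tool_rot: [0.864, 0.009, 0.502, -0.032]
ft_force: [-3.2, -0.5, 1.1]
width: 0.0214
```

```bash
python3 st2.py
```

```text
lid origin h(mm) -6.5 mouth y,z mm [ 0.8 -1.1] F tool [-2.5 -0.7 -2.2] T tool [ 0.1   0.45 -0.32] w 0.0214 tilt 29.8 az -5.4 [-0.72 -0.2   2.12  0.41  0.83 -0.88] 19.3
```

play_rows(
  series=[
    [[255, 0, 0, 0, -0.07], [255, 0, 0, 0, -0.14], [255, 0, 0, 0, -0.21], [255, 0, 0, 0, -0.28], [255, 0, 0, 0, -0.35]],
  ],
)

```text
clock: 19.8
tool_pos: [0.5064, -0.2332, 0.2241]
tool_rot: [0.853, -0.14, 0.5, 0.057]
ft_force: [2.8, -0.4, -1.7]
width: 0.0209
```

```bash
python3 st2.py
```

```text
lid origin h(mm) -7.3 mouth y,z mm [-0.3 -0.4] F tool [ 2.9 -0.7  1.4] T tool [ 0.4  -0.14 -0.08] w 0.0209 tilt 29.7 az -5.1 [-0.72 -0.2   2.12  0.41  0.83 -1.23] 19.8
```

Axial contact vanished and the twist torque rose, so the lugs look to be over the gaps. Pushing lightly along the axis.

play_rows(
  series=[
    [[255, 0.001, 0, 0, 0], [255, 0.002, 0, 0, 0], [255, 0.003, 0, 0, 0], [255, 0.004, 0, 0, 0], [255, 0.004, 0, 0, 0]],
  ],
)

```text
clock: 20.3
tool_pos: [0.5085, -0.2335, 0.2211]
tool_rot: [0.853, -0.139, 0.5, 0.056]
ft_force: [-2.6, 0.3, 3.5]
width: 0.0211
```

```bash
python3 st2.py
```

```text
lid origin h(mm) -10.9 mouth y,z mm [-0.  -0.8] F tool [-4.3  0.3 -0.4] T tool [0.55 0.24 0.27] w 0.0211 tilt 29.8 az -5.1 [-0.72 -0.19  2.12  0.41  0.82 -1.23] 20.3
```

play_rows(
  series=[
    [[255, 0.0012, 0, 0, 0.02], [255, 0.0025, 0, 0, 0.02], [255, 0.004, 0, 0, 0.02], [255, 0.005, 0, 0, 0.02], [255, 0.006, 0, 0, 0.02]],
  ],
)

```text
clock: 20.8
tool_pos: [0.5111, -0.2336, 0.2152]
tool_rot: [0.854, -0.131, 0.501, 0.051]
ft_force: [-2.8, 1.1, 2.3]
width: 0.0216
```

```bash
python3 st2.py
```

```text
lid origin h(mm) -17.4 mouth y,z mm [-0.5 -0.1] F tool [-3.5  1.3 -1. ] T tool [0.02 0.24 0.1 ] w 0.0216 tilt 29.7 az -5.1 [-0.71 -0.17  2.12  0.41  0.81 -1.21] 20.8
```

Caught at -17.4 mm. Screwing clockwise, following the groove's slope.

play_rows(
  series=[
    [[255, 0, 0, 0, 0.07], [255, 0, 0, 0, 0.14], [255, 0, 0, 0, 0.21], [255, 0.0003, 0, 0, 0.28], [255, 0.0007, 0, 0, 0.35]],
  ],
)

```text
clock: 21.3
tool_pos: [0.5112, -0.233, 0.2147]
tool_rot: [0.864, 0.021, 0.502, -0.037]
ft_force: [-1.1, 1.3, 2.3]
width: 0.0207
```

```bash
python3 st2.py
```

```text
lid origin h(mm) -17.9 mouth y,z mm [-1.1  0.3] F tool [-2.6  1.2  0.1] T tool [-0.11  0.19  0.34] w 0.0207 tilt 29.6 az -4.9 [-0.71 -0.17  2.12  0.41  0.81 -0.86] 21.3
```

play_rows(
  series=[
    [[255, 0.0004, 0, 0, 0.07], [255, 0.0008, 0, 0, 0.14], [255, 0.0012, 0, 0, 0.21], [255, 0.0016, 0, 0, 0.28], [255, 0.002, 0, 0, 0.35]],
  ],
)

```text
clock: 21.8
tool_pos: [0.5123, -0.233, 0.2131]
tool_rot: [0.847, 0.171, 0.488, -0.123]
ft_force: [-0.8, 1.5, 1.8]
width: 0.0211
```

```bash
python3 st2.py
```

```text
lid origin h(mm) -19.8 mouth y,z mm [-1.1  0.5] F tool [-2.1  1.3 -0.4] T tool [-0.09  0.28  0.25] w 0.0211 tilt 29.7 az -4.9 [-0.71 -0.17  2.12  0.42  0.8  -0.51] 21.8
```

Turning smoothly; height follows the groove. About 20–30° remain.

play_rows(
  series=[
    [[255, 0.0004, 0, 0, 0.06], [255, 0.0007, 0, 0, 0.12], [255, 0.001, 0, 0, 0.18], [255, 0.0013, 0, 0, 0.24], [255, 0.0016, 0, 0, 0.28]],
  ],
)

```text
clock: 22.3
tool_pos: [0.5132, -0.2334, 0.2118]
tool_rot: [0.815, 0.287, 0.466, -0.19]
ft_force: [-1.0, 2.7, 2.4]
width: 0.0211
```

```bash
python3 st2.py
```

```text
lid origin h(mm) -21.4 mouth y,z mm [-0.8  0.5] F tool [-2.7  2.2 -1.4] T tool [-0.08  0.22  0.12] w 0.0211 tilt 29.7 az -5.0 [-0.71 -0.17  2.12  0.42  0.8  -0.23] 22.3
```

play_rows(
  series=[
    [[255, 0.0002, 0, 0, 0.025], [255, 0.0004, 0, 0, 0.05], [255, 0.0005, 0, 0, 0.075], [255, 0.0005, 0, 0, 0.1], [255, 0.0005, 0, 0, 0.1]],
  ],
)

```text
clock: 22.8
tool_pos: [0.5133, -0.2339, 0.2111]
tool_rot: [0.8, 0.327, 0.456, -0.214]
ft_force: [-2.0, 1.1, 2.9]
width: 0.0212
```

```bash
python3 st2.py
```

```text
lid origin h(mm) -22.0 mouth y,z mm [-0.2  0.3] F tool [-3.5  0.4 -0.9] T tool [ 0.06  0.24 -0.09] w 0.0212 tilt 29.7 az -5.1 [-0.71 -0.16  2.12  0.42  0.8  -0.13] 22.8
```

play_rows(
  series=[
    [[255, 0.0001, 0, 0, 0.025], [255, 0.0002, 0, 0, 0.05], [255, 0.0003, 0, 0, 0.075], [255, 0.0003, 0, 0, 0.1], [255, 0.0003, 0, 0, 0.1]],
  ],
)

```text
clock: 23.3
tool_pos: [0.5141, -0.2342, 0.2116]
tool_rot: [0.783, 0.365, 0.444, -0.236]
ft_force: [3.6, 0.7, 0.7]
width: 0.021
```

```bash
python3 st2.py
```

```text
lid origin h(mm) -22.1 mouth y,z mm [-0.7 -0.5] F tool [1.2 3.2 1.6] T tool [-1.23 -0.19  0.24] w 0.0210 tilt 29.7 az -5.2 [-0.71 -0.16  2.12  0.42  0.79 -0.04] 23.3
```

Torque jumped to 1.23 N m at -22.1 mm: the hard stop. Releasing and backing off along the axis.

play_rows(
  series=[
    [[120, 0, 0, 0, 0], [120, 0, 0, 0, 0], [120, 0, 0, 0, 0], [120, 0, 0, 0, 0], [120, 0, 0, 0, 0]],
  ],
)

```text
clock: 23.8
tool_pos: [0.5133, -0.2338, 0.2107]
tool_rot: [0.782, 0.367, 0.445, -0.236]
ft_force: [0.8, -0.1, 0.0]
width: 0.0449
```

play_rows(
  series=[
    [[120, -0.01, 0, 0, 0], [120, -0.03, 0, 0, 0], [120, -0.06, 0, 0, 0], [120, -0.1, 0, 0, 0], [120, -0.14, 0, 0, 0]],
  ],
)

```text
clock: 24.3
tool_pos: [0.4434, -0.2271, 0.3339]
tool_rot: [0.782, 0.366, 0.445, -0.236]
ft_force: [-0.1, -0.8, -0.1]
width: 0.0452
```

```bash
python3 st2.py
python3 - <<'E'
from h import *
from scipy.optimize import least_squares
p,R,s=tool(); m=np.array([.522,-.235,.196])
for n in('scene','side'):
    c=cap(n); W=cloud(c); L=(W-m)@R; hsv=cv2.cvtColor(c['image'],cv2.COLOR_RGB2HSV).astype(int); H,S=hsv[...,0],hsv[...,1]
    rr=np.hypot(L[...,1],L[...,2]); B=(H>95)&(H<125)&(S>120)&(rr<.06)&(abs(L[...,0])<.05)
    t=L[B&(rr<.043)&(abs(L[...,0]+.010)<.006)]; A=np.c_[t[:,1:],np.ones(len(t))]; q=np.linalg.lstsq(A,t[:,0],rcond=None)[0]
    sk=L[B&(L[...,0]>-.006)&(L[...,0]<.02)]; g=least_squares(lambda q:np.hypot(sk[:,1]-q[0],sk[:,2]-q[1])-.0495,[0,0],loss='soft_l1',f_scale=.0015)
    print(n,len(t),'top face h mm',-q[2]*1e3,'origin h',-q[2]*1e3-32,'tilt vs tool deg',np.degrees(q[:2]),'centre',g.x)
    q=c['K']@(c['R']@m+c['t']); u,v=(q[:2]/q[2]).astype(int)
    cv2.imwrite(f'pics/y{n}.png',cv2.resize(cv2.cvtColor(c['image'][v-90:v+90,u-100:u+100],cv2.COLOR_RGB2BGR),(400,360),interpolation=cv2.INTER_CUBIC))
cv2.imwrite('pics/yy.png',np.hstack([cv2.imread(f'pics/y{n}.png') for n in('scene','side')]))
E
```

```text
lid origin h(mm) 119.4 mouth y,z mm [-0.3  1. ] F tool [ 0.1 -0.7  0.5] T tool [-0.01  0.11 -0.19] w 0.0452 tilt 29.7 az -5.0 [-0.82 -0.44  2.09  0.38  1.12 -0.01] 24.3
scene 242 top face h mm 8.537537623196462 origin h -23.462462376803536 tilt vs tool deg [ 0.0609792  -0.96100417] centre [ 0.00075059 -0.00046563]
side 203 top face h mm 8.78619438114964 origin h -23.21380561885036 tilt vs tool deg [-0.29218208  0.24399187] centre [-2.08340610e-03 -8.47642551e-05]
```

View pics/yy.png

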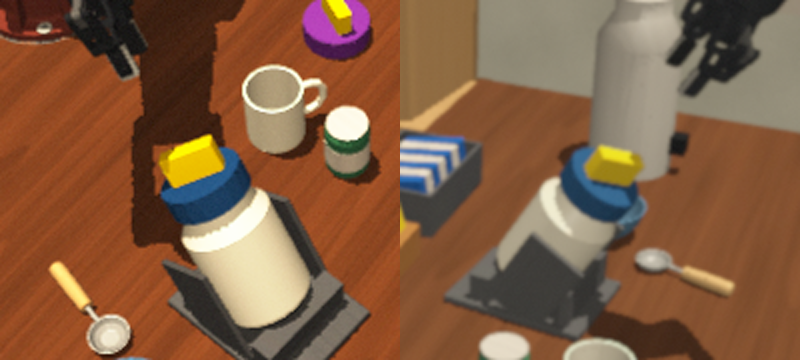

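The picture shows the lid seated square on the jar (crop centre at about (205,180) and (600,185)), the gripper clear and nothing disturbed. Handing in.

```bash
python3 -c "
from plant import workorder; print(workorder.finish_job())"
```

```text
the job is handed in; nothing more can be done
None
```

The lid is screwed down on the leaning jar and released, and I handed the job in at about 24 s of the 70 s allowed. No verdict was reported.

**What I did:** I gripped the blue lid by its bar. The moves have no tilt command, so I tilted the tool to 29.7° by pushing against the arm's reach limit. I then set the lid on the mouth, with first contact at -6.4 mm. I turned it about 40° anticlockwise until the lugs dropped in at -17.4 mm. Screwing clockwise took about 66–67° until the twist torque jumped to 1.2 N m at -22.1 mm, which I took as the hard stop.

**Last checks:**
- **Depth:** the two fixed cameras put the lid's origin at -23.2 and -23.5 mm. That is about 1.3 mm deeper than the tool reading of -22.1 mm and the nominal 22 mm stop, but within the calibration's error.
- **Squareness:** within 1° of the tool axis in both cameras.
- **Centring:** about 1 mm off the jar's axis by the scene camera and 2 mm by the side camera.
- **Surroundings:** the gripper is clear with no contact force. The items in the final crops (mug, tin and spoon) looked unmoved; I did not measure any of the bystanders.

**One disagreement:** before placing, the side camera put the lid 5–7 mm off the tool axis. I ignored that as noise against the grey canister behind it, because the scene camera agreed within about 1 mm; the later fit bore that out.

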